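# Snap a sample tube into the free clip of a tube mixer

### The job

Take the capped tube from the cradle on the bench and push it down into the empty holder of its own size on the tube mixer, cap pointing the same way as the cap of the tube already there, until both spring clips have snapped over it and it lies fully home, about midway along the clips. Let go of it, and leave the other tube fully home in its clips and the things around undisturbed.

Things in the scene. Friction and masses are not known exactly. Their poses are not given: they have to be found in the camera images.
- tube: the tube to load: rigid empty 50 ml sample tube, 116 mm long, about 55 g, white cylinder 30 mm in diameter with blue screw cap 34 mm in diameter and blunt conical foot; starts lying in the cradle. Origin on its axis; x along the axis to the cap: cone -60 to -46 mm, cylinder -46 to 42 mm, cap 42 to 56 mm. It may be rolled about x, so its y and z say nothing.
- tube_cap (a point): the middle of the outer face of that tube's cap, on the axis (56 mm along x from the tube's origin)
- cradle: low grey cradle fixed to the bench, 100 mm along x, 70 mm along y; origin under its centre; z up. On a base 10 mm thick, two V supports 8 mm thick, 34 mm either side of the centre along x, hold the tube with its axis along x, 45 mm above the bench. Between them 60 mm are free for fingers beside the tube and below it down to the base. Nothing clamps the tube: it lifts straight out.
- mixer: white tube mixer, switched off and level, fixed to the bench, 170 mm along x, 280 mm along y, platform 70 mm above the bench; origin under its centre, on the bench; x points away from the control panel. It carries three holders side by side 85 mm apart along y, all parallel to its x, in any order.
- clip_free: the empty holder for a 30 mm tube, where the tube goes; origin under the centre of its 90 x 62 x 6 mm base plate, on the platform; x along the tube (cap end +x), z up. Two steel spring clips, each 10 mm wide along x, sit 27 mm either side of the centre: 44 mm are free between them for fingers, down to the plate. Each has two jaws that slide apart along y, up to 9 mm each, against springs.
- clip_free_seat (a point): where the tube's origin lies when home: mid holder, 40 mm above its origin, same axes. The jaws' tips stand 27 mm above it, a flared mouth 39 mm wide; their detent edges lie 12 mm above it, 20 mm apart when closed. A tube laid in the mouth stays about 24 mm above home until pushed down with 10 to 16 N; then it snaps onto a V saddle. Pulling it out takes a similar force.
- clip_taken: an identical holder, already occupied by the other tube; same shape, origin and axes as clip_free
- clip_taken_seat (a point): the home point of the occupied holder, 40 mm above its origin; axes as those of its holder
- clip_small: a similar but smaller empty holder for 17 mm tubes, to be left empty; same base plate, origin and axes
- tube_taken: the other tube, identical to tube, lying fully home in the occupied holder with its cap towards +x of the holder; origin and axes as in tube
- wash_bottle: bystander: clear round bottle with a red nozzle, 64 mm in diameter, 165 mm tall; origin under its centre
- tip_box: bystander: closed box of pipette tips, 87 x 127 x 62 mm; origin under its centre
- pen_jar: bystander: glass jar with pens, 76 mm in diameter, the jar 100 mm tall, pens to 155 mm; origin under its centre
Things that resemble listed ones, but are neither listed nor needed, are in the scene too. What is shaped like the tube but black, green or red is not meant.

How it is judged:
By the outcome, as a careful person would: the job done as asked, in the order asked, and still so for the second after the job is handed in, with the robot touching nothing.
It also fails if it takes over 38 s, if anything falls off the work surface, if the arm or the gripper's body presses on something with over 40 N, if the wrist force passes 120 N, or if a joint passes its speed limit or range.

### The arm

A 6-joint arm with a two-finger parallel gripper is mounted at the origin on the work surface. World frame = base frame: x ahead of the robot, y to its left, z up, the work surface at z = 0. Lengths are in m, angles in degrees, forces in N, time in s.
With the tool pointing down it reaches from about 0.225 to 0.725 m from the base axis. Payload 3.1 kg.
Tool frame: the origin (TCP) lies midway between the tips of the shut fingers; the grasp point (between the pads) lies 19 mm behind it; z points along the fingers, y is the line along which they close (so a half turn about z gives the same grasp; the last joint's range is limited). The gripper opens to 85 mm and grips with 20 to 120 N. Pads are 22 mm wide; open, the fingers measure 114 mm over their backs; the gripper's body (76 mm by 85 mm) begins 54 mm behind the grasp point. The pads swing forward as they close: fully open they stand 13 mm farther back than shut.
Start: joints at [67.334, 2.75, 5.684, 92.934, 0, 82.678], TCP at [0.139, 0.506, 0.231] pointing down, gripper open.
Joint ranges: [-166.93, 166.93], [-56.73, 111.36], [-69.38, 81.34], [-121.58, 131.49], [-85.45, 84.26], [-180, 180]. Speed limits (degrees/s): [159.86, 159.86, 180, 180, 180, 180].

### API

Orientations are given as [roll, pitch, yaw] about the fixed x, y, z axes, in that order (R = Rz(yaw) Ry(pitch) Rx(roll)).
In Python, from bench import r gives the robot as it stands.
- The arm moves only by the tool jog_arm, never from a script. Its argument "moves" is a list of rows, each a list of 5 numbers: the closure, from 0 (fully open) to 1 (shut), then the shift along the tool's x, y, z each as a share of 150 mm, from -1 to 1, then the turn about the tool's z as a share of 180 degrees, from -1 to 1. A call has 1 to 10 rows; each row shifts and turns the commanded pose from where the row before left it, along the tool's axes as they then stand; what a row does not reach is not made up. A row lasts 1/8 s, in which the tool goes at most 62.5 mm and 10.7 degrees, less where a joint would pass 70% of its speed; a pose out of reach is approached as far as the arm can. A call with a number of a shift or a turn outside -1 to 1 is refused whole. A call with a gripper value outside its range is refused whole. The fingers move at their own pace and stop on an object; "squeeze" is the grip in N (left out, the last holds). Time passes only in rows, so rows that do not move let the fingers close. It gives the time, the measured TCP pose, the force, the opening and the grip force at its end, in the units of the state.
- r.state(): the state, without advancing time (a new reading comes with each control period).
- r.read_camera(name): name is "scene" or "top" or "wrist"; returns (picture, depth): 400x640x3 uint8, red, green, blue; 400x640 float32, m along the optical axis (not along the pixel's ray), 0 where there is no reading.
- r.camera_model(name): a dict with "fx", "fy", "cx", "cy" (pixels), "k1" (the pictures are not rectified: a ray, as slopes to the right and down, at radius r is drawn at 1 + k1 r^2 times it, then the intrinsics apply), "T" (4x4, takes a point from camera to world coordinates); the wrist camera has in their place "T_tool_cam" (4x4, takes a point from camera to tool coordinates, whose origin is the TCP and whose axes are the flange's). Camera axes: x right, y down, z forward; pixel columns grow to the right and rows downward; lengths in m; the calibration is good to about 2 mm. A picture is of the moment at which its call begins: read the wrist's pose just before it. camera_model takes no time and is no camera call.
- r.job_done(): hands the job in; it is judged then, once.
The state is a dict: "t": time; "qpos": joint angles; "joint_vel": joint speeds; "joint_torque": joint torques, N m; "tool_pos": TCP position; "orientation": TCP orientation; "force": force on the tool from outside, world axes, zero at the start; "torque": the same for the moment, N m; "gripper_width": finger opening in m; "finger_force": force on a finger pad.
Only numpy, scipy, OpenCV 4.12 (cv2) and the standard library are available. Lean on these libraries where they do the work, as an engineer would, in place of code of your own. Each camera call takes 0.05 s, during which the arm holds its last target. There are 200 camera calls.

## Working session

There is one attempt and no reset: what is moved stays moved. The work goes in short steps, Python scripts to look and compute and a tool call to move; the robot and the scene stay as the last step left them, time stands still between calls to the robot, and variables do not carry over. Pictures are saved under pics/ and viewed, at most 10 in all, crops included, and the job is handed in when it is done.

Besides the shell and the picture viewer there is one more tool, called after ">>>" by a JSON object that holds its "name" and its "arguments", one argument or row to a line. jog_arm: Moves the arm, as the interface text tells. Its arguments: {"type":"object","properties":{"moves":{"type":"array"},"squeeze":{"type":"number"}},"required":["moves"]}

```bash
mkdir -p pics; cat > h.py <<'E'
import numpy as np, cv2
from bench import r
from scipy.spatial.transform import Rotation as R
def grab(n):
    s=r.state(); im,d=r.read_camera(n); m=r.camera_model(n)
    if 'T' in m: T=np.array(m['T'])
    else:
        W=np.eye(4); W[:3,:3]=R.from_euler('xyz',s['orientation'],degrees=True).as_matrix(); W[:3,3]=s['tool_pos']
        T=W@np.array(m['T_tool_cam'])
    return im,d,m,T
def rays(m,uv):
    uv=np.asarray(uv,float).reshape(-1,2)
    K=np.array([[m['fx'],0,m['cx']],[0,m['fy'],m['cy']],[0,0,1]])
    return cv2.undistortPoints(uv[:,None],K,np.array([m['k1'],0,0,0.]))[:,0]
def plane(m,T,uv,z):
    q=rays(m,uv); d=np.c_[q,np.ones(len(q))]@T[:3,:3].T
    return T[:3,3]+d*((z-T[2,3])/d[:,2])[:,None]
def cloud(m,T,d):
    v,u=np.nonzero(d>0); q=rays(m,np.c_[u,v]); z=d[v,u][:,None]
    P=np.full(d.shape+(3,),np.nan); P[v,u]=np.c_[q*z,z]@T[:3,:3].T+T[:3,3]
    return P
E
python3 - <<'E'
from h import *
print(r.state())
for n in ('top','scene'):
    im,d,m,T=grab(n); np.savez(n+'.npz',im=im,d=d,T=T); cv2.imwrite(f'pics/{n}0.png',im[:,:,::-1]); print(n,T[:3,3].round(3),T[:3,2].round(2),m['fx'])
E
```

```text
{'t': 0.0, 'qpos': array([ 6.73336521e+01,  2.79347260e+00,  5.59048511e+00,  9.29321036e+01,
       -4.80987425e-04,  8.26788638e+01]), 'joint_vel': array([ 0.05294627, -0.08351582, -0.01207736,  0.00702913,  0.09223994,
       -0.0059766 ]), 'joint_torque': array([-1.17329444e-03, -3.38778591e+01,  3.20016754e+01,  2.04704778e-02,
       -7.71808755e-05, -8.18322093e-06]), 'tool_pos': array([0.13870052, 0.50571722, 0.23010201]), 'orientation': array([-1.79865949e+02, -1.67376397e-02,  1.64654769e+02]), 'force': array([-0.17261369,  0.46153998,  0.97782729]), 'torque': array([ 0.03531438, -0.01566983,  0.05941539]), 'finger_force': 0.0, 'gripper_width': 0.08538988397160552}
top [0.456 0.026 1.25 ] [ 0.1  -0.02 -0.99] 393.914200407757
scene [ 0.861 -0.476  1.03 ] [-0.29  0.43 -0.85] 409.38519355739453
```

View pics/top0.png

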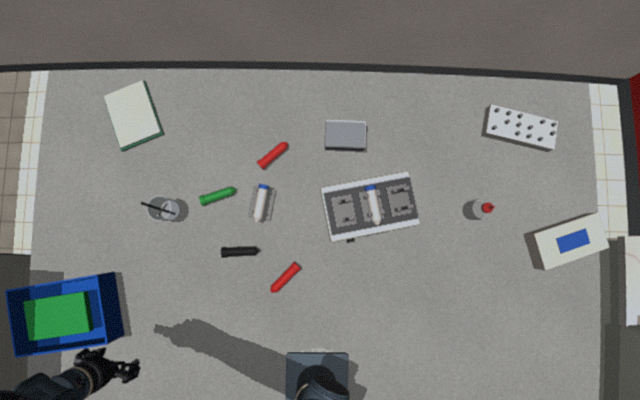

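View pics/scene0.png

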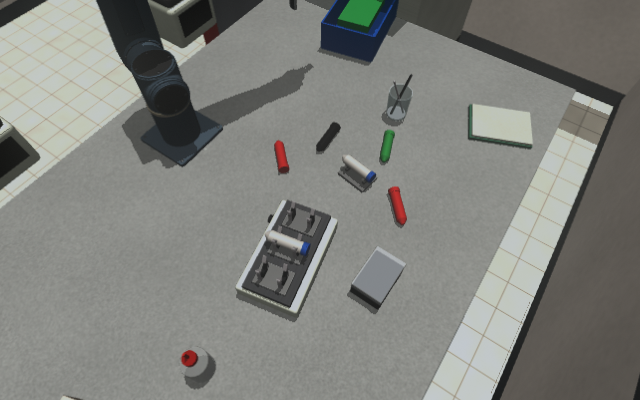

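Candidates: the cradle tube with the white body and blue cap at top (262,203), scene (358,168). The identical tube in the mixer at top (373,205) is the taken one. The red (273,154) and (286,277), green (218,195) and black (240,251) tubes are decoys. I choose the one in the cradle. The empty holders are at top (344,209) and (402,198), so I'll check which is the 30 mm one in a close crop.

```bash
python3 - <<'E'
from h import *
A=np.load('top.npz');B=np.load('scene.npz')
a=cv2.resize(A['im'][165:250,240:425],None,fx=4.3,fy=4.3,interpolation=2)[:,:796]
b=cv2.resize(B['im'][150:320,230:400],(238,238),interpolation=2)
b=cv2.resize(B['im'][195:315,230:345],None,fx=2,fy=2,interpolation=2)
c=np.zeros((a.shape[0]+b.shape[0],a.shape[1],3),np.uint8); c[:a.shape[0]]=a; c[a.shape[0]:,:b.shape[1]]=b
b2=cv2.resize(B['im'][140:200,330:400],None,fx=4,fy=4,interpolation=2); c[a.shape[0]:a.shape[0]+240,300:300+b2.shape[1]]=b2
cv2.imwrite('pics/c1.png',c[:600,:,::-1])
for n,D in(('top',A),('scene',B)):
    im=D['im'];T=D['T'];m=r.camera_model(n);P=cloud(m,T,D['d'])
    hsv=cv2.cvtColor(im,cv2.COLOR_RGB2HSV)
    # blue caps and white bodies in ROI
    blue=((hsv[...,0]>105)&(hsv[...,0]<125)&(hsv[...,1]>120)&(hsv[...,2]>60)).astype(np.uint8)
    k,l,st,ce=cv2.connectedComponentsWithStats(blue)
    for i in range(1,k):
        if 10<st[i,4]<300:
            p=P[l==i]; print(n,'blue',ce[i].round(1),st[i,4],np.nanmedian(p,0).round(4),'ray@.045',plane(m,T,ce[i],.05).round(4),'@.12',plane(m,T,ce[i],.122).round(4))
    gray=(hsv[...,1]<40)&(hsv[...,2]>175)
    k,l,st,ce=cv2.connectedComponentsWithStats(gray.astype(np.uint8))
    for i in range(1,k):
        if 40<st[i,4]<3000:
            p=P[l==i]; print(n,'white',ce[i].round(1),st[i],np.nanmedian(p,0).round(4))
E
```

```text
top blue [263.1 186.3] 28 [0.6054 0.1721 0.0588] ray@.045 [[0.606  0.1734 0.05  ]] @.12 [[0.597  0.1645 0.122 ]]
top blue [369.9 187.2] 44 [ 0.6001 -0.1438  0.1239] ray@.045 [[ 0.6093 -0.155   0.05  ]] @.12 [[ 0.6001 -0.1442  0.122 ]]
top white [130.9 113.5] [ 104   81   55   66 2238] [0.8426 0.6205 0.0188]
top white [521.7 126.6] [ 487  105   71   44 1567] [ 0.8189 -0.6582  0.0457]
top white [364.8 181.7] [322 172  87  21 393] [ 0.625  -0.1389  0.0539]
top white [259.  203.7] [254 189  11  32 188] [0.5508 0.1832 0.0585]
top white [373.8 206. ] [368 190  12  34 200] [ 0.5456 -0.1558  0.1239]
top white [374.7 229.7] [331 219  89  22 440] [ 0.4784 -0.1706  0.054 ]
scene blue [369.9 175.5] 45 [0.6036 0.1672 0.0597] ray@.045 [[0.6017 0.1732 0.05  ]] @.12 [[0.6208 0.1255 0.122 ]]
scene blue [304.5 247.8] 72 [ 0.6001 -0.1501  0.1246] ray@.045 [[ 0.5789 -0.1222  0.05  ]] @.12 [[ 0.5996 -0.1482  0.122 ]]
scene white [177.7   5.7] [168   0  21  12  61] [-0.301   0.3417  0.1588]
scene white [183.9  49.3] [161  35  44  31 498] [-1.1177  0.8593 -0.7489]
scene white [592.1 102.8] [573  92  39  23 352] [ 1.219   1.9251 -0.7482]
scene white [501.7 123.3] [ 473  104   60   40 1774] [0.8428 0.62   0.0191]
scene white [357.1 164.1] [345 155  25  19 138] [0.553  0.1804 0.06  ]
scene white [275.6 215.4] [265 200  21  33 140] [ 0.4594 -0.09    0.0551]
scene white [312.9 265.5] [289 217  48  95 716] [ 0.627  -0.1538  0.0546]
scene white [285.5 239.2] [269 231  34  18 229] [ 0.5496 -0.1572  0.1249]
scene white [250.2 262.8] [236 235  30  55 267] [ 0.4907 -0.2376  0.0547]
scene white [390.4 256. ] [376 247  29  19  81] [ 0.7769 -0.0206  0.0624]
```

View pics/c1.png

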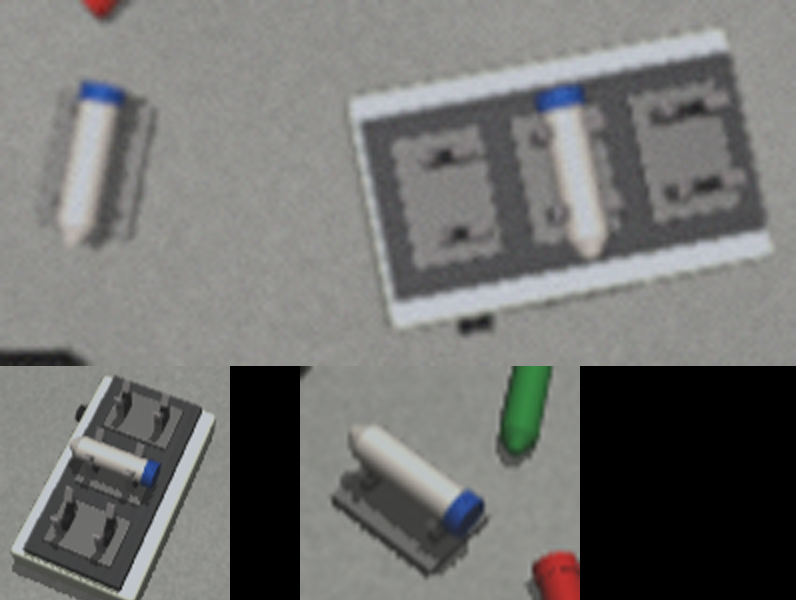

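The crop shows that the right-hand empty holder, top (402,198), has the taller, wider clips, so it is the 30 mm one. The left one is the small one. The chosen tube is confirmed as white with a blue cap, lying in the cradle. Next I move above it.

>>> {"name": "jog_arm", "arguments": {
  "moves": [
    [0,-0.36,-0.15,0,0],
    [0,-0.36,-0.15,0,0],
    [0,-0.36,-0.15,0,0],
    [0,-0.36,-0.15,0,0],
    [0,-0.36,-0.15,0,0],
    [0,-0.36,-0.15,0,0],
    [0,-0.36,-0.15,0,0],
    [0,-0.36,-0.15,0,-0.01],
    [0,-0.36,-0.15,0,0],
    [0,0,0,0,0]
  ]
}}

```text
t: 1.35
tool_pos: [0.5573, 0.1806, 0.2288]
orientation: [-179.9, -0.1, 166.1]
force: [0.0, -0.1, 0.1]
gripper_width: 0.0854
finger_force: 0.0
```

```bash
cat > see.py <<'E'
from h import *
import sys
im,d,m,T=grab('wrist'); np.savez('wrist.npz',im=im,d=d,T=T); cv2.imwrite(f'pics/{sys.argv[1]}.png',im[:,:,::-1])
s=r.state(); print(s['t'],s['tool_pos'].round(4),s['orientation'].round(2),(d>0).mean(),T[:3,3].round(3),T[:3,2].round(2))
E
python3 see.py w1
```

```text
1.4 [0.5557 0.1822 0.2295] [-1.7993e+02 -1.7000e-01  1.6626e+02] 0.99591796875 [0.482 0.199 0.372] [ 0.29 -0.08 -0.95]
```

View pics/w1.png

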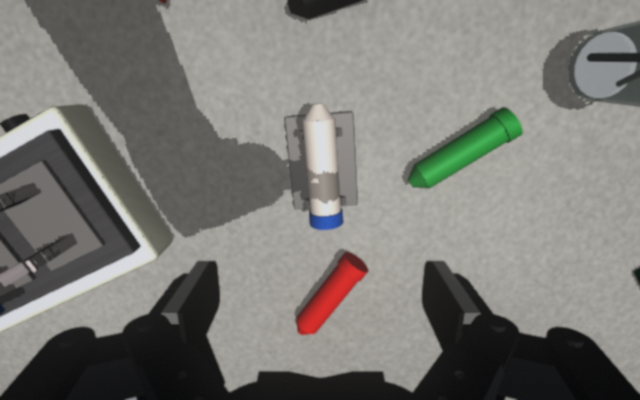

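The wrist view shows the tube in its cradle, with its foot at (319,110) and its cap at (325,218). It is clear of the decoys. I'll measure it with cloud points.

```bash
cat > tube.py <<'E'
from h import *
D=np.load('wrist.npz');m=r.camera_model('wrist');P=cloud(m,D['T'],D['d']);im=D['im']
hsv=cv2.cvtColor(im,cv2.COLOR_RGB2HSV)
W=P[...,2]>.035
x,y=P[...,0],P[...,1]
s=W&(P[...,2]<.07)&(np.hypot(x-.555,y-.18)<.085)
k,l,st,ce=cv2.connectedComponentsWithStats(s.astype(np.uint8)); i=l[np.unravel_index(0,l.shape)]
i=1+np.argmax(st[1:,4]); s=l==i
p=P[s]; print(st[i],p[:,2].max())
b=s&(hsv[...,0]>100)&(hsv[...,0]<130)&(hsv[...,1]>120)
body=p[p[:,2]>.045]
c=np.median(body[:,:2],0); u=np.array([np.cos(np.radians(-13.5)),np.sin(np.radians(-13.5))])
for _ in range(5):
    a=(body[:,:2]-c)@u; n=np.array([-u[1],u[0]]); o=(body[:,:2]-c)@n
    e=np.arange(-.04,.035,.004); X=[];Y=[]
    for q in e:
        w=(a>q)&(a<q+.004)
        if w.sum()>5: X.append(q+.002); Y.append((np.percentile(o[w],3)+np.percentile(o[w],97))/2)
    f=np.polyfit(X,Y,1); c=c+n*f[1]; u=u+n*f[0]; u/=np.linalg.norm(u)
a=(p[:,:2]-c)@u; ab=(P[b][:,:2]-c)@u
print('yaw',np.degrees(np.arctan2(u[1],u[0])),'ends',np.percentile(a,[.5,99.5]),'cap',np.percentile(ab,[1,99]))
print('origin from cap start',c+u*(np.percentile(ab,1)-.042),'from ends',c+u*(np.percentile(a,.5)+.06),c+u*(np.percentile(a,99.5)-.056))
print(np.median(body[:,2]),np.percentile(P[b][:,2],95))
E
python3 tube.py
```

```text
[ 297  104   50  126 4050] 0.06324718913215238
yaw -9.398842491851841 ends [-0.05529514  0.05839696] cap [0.04589708 0.05786014]
origin from cap start [0.55706851 0.18175789] from ends [0.55786545 0.18162597] [0.55558853 0.18200287]
0.05825678951534202 0.06249556096717688
```

>>> {"name": "jog_arm", "arguments": {
  "moves": [
    [0,0,0,0.33,-0.022],
    [0,0,0,0.33,0],
    [0,0,0,0.33,0],
    [0,0,0,0.23,0],
    [0,0,0,0.14,0],
    [0,0,0,0,0]
  ],
  "squeeze": 60
}}

```text
t: 2.15
tool_pos: [0.5517, 0.1845, 0.0249]
orientation: [-179.9, -0.3, 170.5]
force: [-0.1, -1.2, -0.7]
gripper_width: 0.085
finger_force: 0.0
```

>>> {"name": "jog_arm", "arguments": {
  "moves": [
    [1,0,0,0,0],
    [1,0,0,0,0],
    [1,0,0,0,0],
    [1,0,0,0,0],
    [1,0,0,0,0]
  ]
}}

```text
t: 2.78
tool_pos: [0.5561, 0.1822, 0.0292]
orientation: [-179.8, 0.2, 170.4]
force: [-1.6, -5.0, 6.0]
gripper_width: 0.0282
finger_force: 59.1
```

>>> {"name": "jog_arm", "arguments": {
  "moves": [
    [1,0,0,-0.2,0],
    [1,0,0,-0.35,0],
    [1,0,0,-0.35,0],
    [1,0,0,-0.35,-0.038],
    [1,0,0,-0.2,-0.038],
    [1,0,0,0,-0.037],
    [1,0.08,-0.36,0,0],
    [1,0.08,-0.36,0,0],
    [1,0.07,-0.36,0,0],
    [1,0.07,-0.36,0,0]
  ],
  "squeeze": 80
}}

```text
t: 4.03
tool_pos: [0.5513, -0.0382, 0.2452]
orientation: [180.0, 0.1, -169.2]
force: [0.8, 0.6, -1.3]
gripper_width: 0.0275
finger_force: 78.9
```

>>> {"name": "jog_arm", "arguments": {
  "moves": [
    [1,0.07,-0.36,0,0],
    [1,0.07,-0.36,0,0],
    [1,0,0,0,0],
    [1,0,0,0,0]
  ]
}}

```text
t: 4.53
tool_pos: [0.5507, -0.1465, 0.2449]
orientation: [179.9, 0.0, -169.3]
force: [-0.1, 0.9, -0.3]
gripper_width: 0.0276
finger_force: 79.0
```

```bash
python3 see.py w2
```

```text
4.575 [ 0.5509 -0.1458  0.245 ] [ 1.7996e+02  3.0000e-02 -1.6920e+02] 0.99603515625 [ 0.474 -0.161  0.388] [ 0.3   0.06 -0.95]
```

View pics/w2.png

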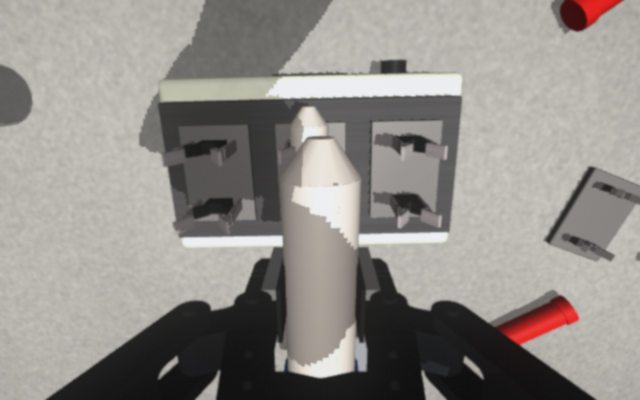

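The wrist view shows the mixer aligned with the tool. The left holder's plate is at (180-255,125-200) with larger clips, and the right holder's are smaller. The held tube's foot is at (321,160). I'll measure the clips and the held tube.

```bash
cat > clip.py <<'E'
from h import *
D=np.load('wrist.npz');m=r.camera_model('wrist');P=cloud(m,D['T'],D['d'])
s=r.state(); yaw=np.radians(10.8); u=np.array([np.cos(yaw),np.sin(yaw)]);n=np.array([-u[1],u[0]])
t0=np.array([.5517,-.1557]); Q=P[...,:2]-t0; a=Q@u;b=Q@n;z=P[...,2]
# mixer rim / dark platform edges -> yaw
hi=(z>.045)&(z<.06)&(abs(a)<.11)&(abs(b)<.17)
print('rim z',np.median(z[hi]), cv2.minAreaRect(np.c_[P[hi][:,0],P[hi][:,1]].astype(np.float32)))
for side,lab in((-1,'right(-y)'),(1,'left(+y)')):
    w=(abs(b-side*.085)<.045)&(abs(a)<.06)
    pl=w&(z>.073)&(z<.079); pts=np.c_[a[pl],b[pl]]
    print(lab,'plate a',np.percentile(pts[:,0],[1,99]).round(4),'b',np.percentile(pts[:,1],[1,99]).round(4),'maxz',np.nanpercentile(z[w],99.8).round(4))
    for sa in(-1,1):
        j=w&(z>.115)&(abs(a-sa*.027)<.02)
        if j.sum(): print(' clip',sa,'a',np.percentile(a[j],[3,50,97]).round(4),'b',np.percentile(b[j],[2,98]).round(4),'ztop',z[j].max().round(4))
    if side<0:
        j=w&(z>.108)
        A=P[j][:,:2]; 
# taken tube foot
w=(abs(b)<.03)&(z>.1)&(z<.13)&(a<-.03)
print('taken foot a min',a[w].min(),'b',np.percentile(b[w],[2,98]))
# held tube
w=(z>.23)&(z<.31); print('held',w.sum())
p=P[w]; th=np.radians(s['orientation'][2]+180); U=np.array([np.cos(th),np.sin(th)]);N=np.array([-U[1],U[0]])
q=p[:,:2]-s['tool_pos'][:2]; aa=q@U;bb=q@N
print('held foot',np.percentile(aa,[.3]),)
for lo in np.arange(-.045,-.015,.006):
    k=(aa>lo)&(aa<lo+.006)&(abs(bb)<.025); print(round(lo,3),k.sum(),np.percentile(bb[k],[2,98]).round(4),np.percentile(p[k,2],98).round(4))
E
python3 clip.py
```

```text
rim z 0.054019744764118915 ((0.5506468415260315, -0.15515662729740143), (0.17046642303466797, 0.27824845910072327), 11.977300643920898)
right(-y) plate a [-0.0426  0.0456] b [-0.115  -0.0535] maxz 0.3286
 clip -1 a [-0.0294 -0.0113 -0.0103] b [-0.1039 -0.0402] ztop 0.3299
 clip 1 a [0.0234 0.0277 0.0339] b [-0.1049 -0.0621] ztop 0.3039
left(+y) plate a [-0.0459  0.0423] b [0.0544 0.1158] maxz 0.3287
 clip -1 a [-0.0299 -0.011  -0.0076] b [0.0436 0.0965] ztop 0.3302
 clip 1 a [0.0074 0.0089 0.029 ] b [0.043  0.1007] ztop 0.3113
taken foot a min -0.0601923406531426 b [-0.01687292  0.01317491]
held 34663
held foot [-0.0595804]
-0.045 1338 [-0.0147  0.0129] 0.2765
-0.039 1268 [-0.0148  0.0127] 0.2765
-0.033 1223 [-0.0146  0.0129] 0.2764
-0.027 1158 [-0.0149  0.0127] 0.2765
-0.021 1154 [-0.0151  0.0135] 0.3096
```

```bash
sed -i 's/j=w&(z>.115)&(abs/j=w\&(z>.1)\&(z<.2)\&(abs/; /^# held/,$d' clip.py; python3 clip.py
```

```text
rim z 0.054019744764118915 ((0.5506468415260315, -0.15515662729740143), (0.17046642303466797, 0.27824845910072327), 11.977300643920898)
right(-y) plate a [-0.0426  0.0456] b [-0.115  -0.0535] maxz 0.3286
 clip -1 a [-0.0302 -0.0257 -0.0202] b [-0.1056 -0.064 ] ztop 0.1384
 clip 1 a [0.0237 0.0276 0.0339] b [-0.1045 -0.0631] ztop 0.1381
left(+y) plate a [-0.0459  0.0423] b [0.0544 0.1158] maxz 0.3287
 clip -1 a [-0.0336 -0.0293 -0.0237] b [0.0689 0.1011] ztop 0.1345
 clip 1 a [0.0203 0.0237 0.0301] b [0.0699 0.1018] ztop 0.1338
taken foot a min -0.0601923406531426 b [-0.01687292  0.01317491]
```

The -y holder is the larger one: tips at 138 mm, mouth 41 mm wide, against 32 mm for the other. I align the tube above it and descend to just over the mouth.

>>> {"name": "jog_arm", "arguments": {
  "moves": [
    [1,0,0,0,-0.006],
    [1,0.005,-0.31,0,0],
    [1,0.005,-0.31,0,0],
    [1,0,0,0.3,0],
    [1,0,0,0.25,0],
    [1,0,0,0.1,0],
    [1,0,0,0.03,0],
    [1,0,0,0,0],
    [1,0,0,0,0]
  ],
  "squeeze": 100
}}

```text
t: 5.7
tool_pos: [0.5695, -0.2385, 0.1451]
orientation: [-179.9, 0.2, -168.1]
force: [0.9, -0.3, -0.3]
gripper_width: 0.0274
finger_force: 99.7
```

```bash
python3 see.py w3; python3 - <<'E'
from h import *
P=np.array([r.state()['tool_pos'] for _ in range(5)]);print(P.round(4))
D=np.load('wrist.npz');m=r.camera_model('wrist');P=cloud(m,D['T'],D['d']);z=P[...,2]
c=np.array([.5688,-.2383]);y=np.radians(11.9);u=np.array([np.cos(y),np.sin(y)]);n=np.array([-u[1],u[0]])
a=(P[...,:2]-c)@u;b=(P[...,:2]-c)@n
w=(abs(b)<.03)&(z>.13)&(z<.19)&(a<-.03); print('held foot',np.percentile(a[w],.5))
for lo in np.arange(-.045,-.03,.005):
    k=w&(a>lo)&(a<lo+.005); 
    if k.sum(): print(lo,np.percentile(b[k],[2,98]).round(4),np.percentile(z[k],98).round(4))
for sa in(-1,1):
    j=(z>.09)&(z<.14)&(abs(b)<.035)&(abs(a-sa*.027)<.009)
    if j.sum(): print('clip',sa,np.percentile(b[j],[2,98]).round(4),j.sum())
E
```

```text
5.75 [ 0.5694 -0.2385  0.1449] [-1.7987e+02  1.5000e-01 -1.6815e+02] 0.99598828125 [ 0.493 -0.254  0.288] [ 0.3   0.06 -0.95]
[[ 0.5694 -0.2385  0.1449]
 [ 0.5694 -0.2385  0.1449]
 [ 0.5694 -0.2385  0.1449]
 [ 0.5694 -0.2385  0.1449]
 [ 0.5694 -0.2385  0.1449]]
held foot -0.05899448621135839
-0.045 [-0.0146  0.0132] 0.1765
-0.04 [-0.0144  0.0131] 0.1765
-0.035 [-0.0197  0.0196] 0.1764
clip -1 [-0.0217  0.0216] 389
```

View pics/w3.png

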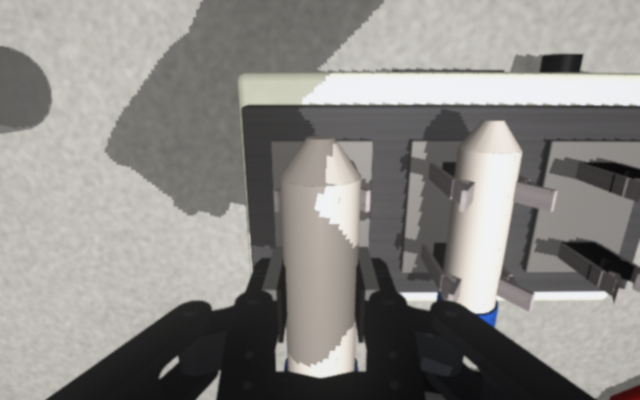

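The tube is centred over the holder within 1 mm: foot at (321,150), clip tips visible on both sides at (278,198) and (366,198). Next I push down in small steps.

>>> {"name": "jog_arm", "arguments": {
  "moves": [
    [1,0,0.004,0.13,0],
    [1,0,0,0.06,0],
    [1,0,0,0.04,0],
    [1,0,0,0.04,0],
    [1,0,0,0.035,0],
    [1,0,0,0.025,0]
  ]
}}

```text
t: 6.5
tool_pos: [0.5691, -0.2379, 0.0944]
orientation: [-179.9, 0.1, -168.2]
force: [1.7, -1.6, 13.1]
gripper_width: 0.0272
finger_force: 102.5
```

>>> {"name": "jog_arm", "arguments": {
  "moves": [
    [1,0,0,0.015,0],
    [1,0,0,0,0]
  ]
}}

```text
t: 6.75
tool_pos: [0.5691, -0.2381, 0.0943]
orientation: [-179.9, 0.1, -168.2]
force: [-2.1, 1.0, 10.4]
gripper_width: 0.0272
finger_force: 101.6
```

>>> {"name": "jog_arm", "arguments": {
  "moves": [
    [0.4,0,0,0,0],
    [0.4,0,0,0,0],
    [0.4,0,0,0,0],
    [0.4,0,0,-0.1,0],
    [0.4,0,0,-0.3,0],
    [0.4,0,0,-0.35,0],
    [0.4,0,0,-0.3,0],
    [0.4,0.35,0,-0.1,0],
    [0.4,0,0,0,0],
    [0.4,0,0,0,0]
  ]
}}

```text
t: 8.0
tool_pos: [0.5172, -0.2484, 0.2643]
orientation: [-180.0, 0.1, -168.2]
force: [0.7, -0.5, -0.4]
gripper_width: 0.0512
finger_force: 0.0
```

```bash
python3 see.py w4; python3 - <<'E'
from h import *
D=np.load('wrist.npz');m=r.camera_model('wrist');P=cloud(m,D['T'],D['d']);z=P[...,2]
y=np.radians(11.9);u=np.array([np.cos(y),np.sin(y)]);n=np.array([-u[1],u[0]])
for nm,c in(('free',np.array([.5688,-.2383])),('taken',np.array([.5688,-.2383])+.085*n)):
    a=(P[...,:2]-c)@u;b=(P[...,:2]-c)@n
    w=(abs(b)<.018)&(z>.1)&(z<.16); print(nm,'ends',np.percentile(a[w],[.3,99.7]).round(4))
    for lo in(-.042,-.015,0,.012,.034,.046):
        k=w&(a>lo)&(a<lo+.006)
        if k.sum()>5: print(lo,k.sum(),np.percentile(b[k],[2,98]).round(4),np.percentile(z[k],95).round(4))
E
```

```text
8.05 [ 0.5172 -0.2482  0.2635] [ 1.8000e+02  3.0000e-02 -1.6816e+02] 0.995875 [ 0.441 -0.264  0.407] [ 0.3   0.06 -0.95]
free ends [-0.0589  0.0566]
-0.042 222 [-0.0141  0.0146] 0.1257
-0.015 206 [-0.0146  0.0139] 0.1259
0 197 [-0.0149  0.0142] 0.1259
0.012 196 [-0.014   0.0144] 0.1259
0.034 153 [-0.0124  0.0117] 0.126
0.046 204 [-0.0164  0.0156] 0.1278
taken ends [-0.0599  0.0437]
-0.042 238 [-0.015   0.0123] 0.1259
-0.015 208 [-0.0146  0.0126] 0.1257
0 203 [-0.0148  0.0122] 0.1259
0.012 194 [-0.0149  0.0123] 0.1258
0.034 27 [0.0066 0.0136] 0.1239
```

View pics/w4.png

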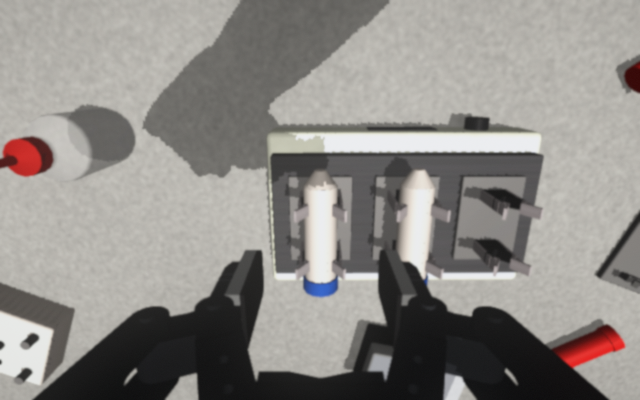

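The picture shows the loaded tube at (320,235) in its clips, with its cap (320,286) facing the same way as the other tube's. Both tubes have their tops at the same 0.126 m height, level end to end, and the loaded one is centred along its clips. The robot is clear, so I hand in.

```bash
python3 -c "
from bench import r
print(r.job_done())"
```

```text
the job is handed in; nothing more can be done
None
```

The tube is fully home and centred in the free 30 mm holder, with its cap the same way as the other tube's. The gripper has released it, and I handed the job in at about 8 s.

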